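# Draw one bearing from the sprung dispenser into the kit tray

## Task

Under the shelf of yellow bins stands a bearing dispenser: pull its sprung slide out to its stop and keep it there a moment so that one bearing drops onto the landing in front, then ease the slide fully home without letting it snap back. Pick up that one bearing and set it down (do not drop it) flat on the floor of the kit tray that holds the belt pulley, without upsetting the other things on the bench.

Things in the scene. Friction and masses are not known exactly. Their poses are not given: they have to be found in the camera images.
- dispenser: Fixed grey steel bearing dispenser. Origin on the bench under its magazine's centre; its -x axis is the pull direction, roughly sideways (world +y). Base plate 124 mm wide, 255 mm to the front. The square magazine, 192 mm high, holds three bearings flat in a stack, the lowest in the slide's pocket. Side cheeks (73 mm over all, 100 mm high) end 70 mm in front of the origin.
- shelf_edge (a point): Middle of the lower front edge of the fixed shelf (220 mm wide, two yellow bins on it up to 330 mm high) over the dispenser: 250 mm above the bench, 135 mm in front of its origin. It reaches 30 mm further forward than the closed slide's stem point, so a hand must come in from the pull side, tilted some 30 to 45 degrees.
- stem (a point): Point to grip on the slide's handle, moving with it: on the axis of a square steel stem, 12 x 12 mm, along the dispenser's x; 92 mm above the bench and, closed, 105 mm in front of the dispenser's origin. Free stem runs from 35 mm behind this point to 30 mm in front, where a round black knob (32 mm across, 12 mm thick) ends it. Free for 25 mm below this point.
- slide (a joint): How far the slide is pulled out, m: 0 fully home, 0.060 at its stop. A spring pulls it home with about 4 N at 0, rising to 9 N at the stop; let go there it snaps back at well over 0.4 m/s. The bearing falls out near the stop.
- landing (a point): Middle of the smooth flat landing, 205 mm in front of the dispenser's origin, 8 mm above the bench. A smooth ramp brings the bearing here from under the slide; it comes to rest within about 30 mm of this point, mostly further out, near the front rim. 116 mm wide inside side and front rims that stand 10 mm above it; open above.
- bearing_low_center (a point): Centre of the lowest bearing, the one that drops: plain steel ball bearing, 40 mm across, 14 mm thick, about 75 g. Local z is its axis; it may come to rest either face up. Lying flat on the landing its centre is 15 mm above the bench.
- bearing_mid_center (a point): Centre of the second bearing in the stack (same size); must stay in the dispenser. It drops 14 mm into the slide's pocket as the slide comes home.
- bearing_top_center (a point): Centre of the top bearing in the stack (same size); must stay in the dispenser.
- tray_a: Kit tray that holds the belt pulley, fixed, grey plastic, open: 190 mm (x) by 120 mm (y) outside, 20 mm high, walls and floor 4 mm. Origin at the centre of its underside. The pulley stands in its +x half; its -x half is empty, with its middle 45 mm from the origin.
- pulley_center (a point): Centre (17 mm up) of the grooved steel belt pulley in tray_a: 56 mm across, 34 mm high, about 0.3 kg. To be left alone.
- tray_b: A second, identical fixed tray, which holds the regulator instead; one of the two trays stands nearer the robot, the other behind it, in either order. Not used.
- regulator_center (a point): Centre of the black finned regulator in tray_b, 50 x 40 x 26 mm. To be left alone.
- can: Standing spray can, 60 mm across, 160 mm high, origin at the centre of its underside. To be left alone.
- screwdriver_grip (a point): Middle of the handle of a screwdriver lying on the bench; the tool is about 200 mm long and 26 mm thick. To be left alone.
Not all that is in view belongs to the job. Leave any blue or turquoise look-alike of the tray_a alone.

How it is judged (in metres and radians):
On the way, in this order (a step that is already met when the one before it is completed fails the run):
1. the slide is pulled out to its stop (value of joint slide above 0.056 m), for 0.2 s.
2. the lowest bearing has dropped and the slide is fully home again (z of bearing_low_center in the frame of dispenser below 0.035 m and value of joint slide below 0.004 m), for 0.2 s.
At the end, for the whole second after the job is handed in: The dropped bearing lies flat (within 7 degrees, either face up) and at rest on the floor of tray_a (the one with the pulley), the slide is home within 4 mm, and the other two bearings are still in the dispenser (x of bearing_low_center in the frame of tray_a between -0.08 and 0.08 m and y of bearing_low_center in the frame of tray_a between -0.045 and 0.045 m and z of bearing_low_center in the frame of tray_a between 0.007 and 0.0145 m and (angle between bearing_low_center's own z axis and vertical below 0.12 rad or angle between bearing_low_center's own z axis and vertical above 3.02 rad) and linear speed of bearing_low below 0.02 m/s and value of joint slide below 0.004 m and z of each of bearing_mid_center, bearing_top_center in the frame of dispenser above 0.075 m); the robot touches nothing.
It fails at once if the slide snaps back (returns faster than 0.4 m/s) (velocity of joint slide below -0.4 m/s).
It fails at once if the bearing is dropped into the tray (over 0.7 m/s, out of the fingers: a fall of some 25 mm) (horizontal distance between bearing_low_center and tray_a below 0.09 m and contact force between bearing_low and the fingers below 0.05 N and linear speed of bearing_low above 0.7 m/s).
It fails at once if a second bearing leaves the dispenser (not (z of bearing_mid_center in the frame of dispenser above 0.075 m) or not (z of bearing_top_center in the frame of dispenser above 0.075 m)).
It fails at once if the pulley, the regulator, the can or the screwdriver is shifted by more than 30 mm (distance of any of pulley_center, regulator_center, can, screwdriver_grip from where it was at the start of the episode above 0.03 m).
It also fails if it takes over 64 s, if anything falls off the work surface, if the arm or the gripper's body presses on something with over 40 N, if the wrist force passes 120 N, or if a joint passes its speed limit or range.

## Robot

A 7-joint arm with a two-finger parallel gripper is mounted at the origin on the work surface. World frame = base frame: x ahead of the robot, y to its left, z up, the work surface at z = 0. Lengths are in mm, angles in rad, forces in N, time in s.
With the tool pointing down it reaches from about 425 to 950 mm from the base axis. Payload 16.7 kg.
Tool frame: the origin (TCP) lies at the very end of the fingers, on their centre line; the grasp point (between the pads) lies 19 mm behind it; z points along the fingers, y is the line along which they close (so a half turn about z gives the same grasp; the last joint's range is limited). The gripper opens to 94 mm and grips with 3 to 60 N. Pads are 16 mm wide; open, the fingers measure 119 mm over their backs; the gripper's body (75 mm by 177 mm) begins 78 mm behind the grasp point.
Start: joints at [-1.369, 0.426, 0.074, 1.606, -0.034, 1.111, -0.067], TCP at [232.599, 633.618, 205.467] pointing down, gripper open.
Joint ranges: [-2.85, 2.85], [-0.5, 2.14], [-1.23, 1.37], [0.21, 2.46], [-1.02, 4.16], [0.16, 2.05], [-2.73, 2.73]. Speed limits (rad/s): [1.89, 1.89, 2.39, 2.39, 3.01, 3.01, 3.01].

## Interface

Orientations are given as a 3x3 rotation matrix whose columns are the frame's x, y, z axes.
In Python, from cell import robot gives the robot as it stands.
- The arm moves only by the tool servo_tool, never from a script. Its argument "increments" is a list of rows, each a list of 3 entries, a list of its own where there are three numbers: the shift along the tool's x, y, z normalised to -1 to 1, where 1 is 400 mm, then the turn, a rotation vector about the tool's x, y, z normalised to -1 to 1, where 1 is 180 degrees, then the finger opening in mm, from 0 to 94. A call has 1 to 8 rows; each row shifts and turns the commanded pose from where the row before left it, along the tool's axes as they then stand; what a row does not reach is not made up. A row lasts 1/10 s, in which the tool goes at most 50 mm and 8.59 degrees, less where a joint would pass 70% of its speed; a pose out of reach is approached as far as the arm can. A call with a number of a shift or a turn outside -1 to 1 is refused whole. A call with a gripper value outside its range is refused whole. The fingers move at their own pace and stop on an object; "grip_force" is the grip in N (left out, the last holds). Time passes only in rows, so rows that do not move let the fingers close. It gives the time, the measured TCP pose, the force, the opening and the grip force at its end, in the units of the state.
- robot.observe(): the state, without advancing time (a new reading comes with each control period).
- robot.read_camera(name): name is "scene" or "top"; returns the picture (400x640x3 uint8, red, green, blue); there is no depth.
- robot.camera_model(name): a dict with "intrinsics" (3x3 intrinsics, pixels), "R" (3x3) and "t" (3): a world point X has camera coordinates R X + t. Camera axes: x right, y down, z forward; pixel columns grow to the right and rows downward; lengths in mm; the calibration is good to about 2 mm. A picture is of the moment at which its call begins. camera_model takes no time and is no camera call.
- robot.finish_job(): hands the job in; it is judged then, once.
The state is a dict: "time_s": time; "joint_pos": joint angles; "qvel": joint speeds; "tau": joint torques, N m; "position": TCP position; "orientation": TCP orientation; "ft_force": force on the tool from outside, world axes, zero at the start; "wrist_torque": the same for the moment, N m; "width": finger opening in mm; "finger_force": force on a finger pad.
Only numpy, scipy, OpenCV 4.12 (cv2) and the standard library are available. Lean on these libraries where they do the work, as an engineer would, in place of code of your own. Each camera call takes 0.05 s, during which the arm holds its last target. There are 200 camera calls.

## Working session

There is one attempt and no reset: what is moved stays moved. The work goes in short steps, Python scripts to look and compute and a tool call to move; the robot and the scene stay as the last step left them, time stands still between calls to the robot, and variables do not carry over. Pictures are saved under pics/ and viewed, at most 10 in all, crops included, and the job is handed in when it is done.

Besides the shell and the picture viewer there is one more tool, called after "Request:" as a command line: name --argument value ..., lists and objects as JSON in quotes. servo_tool: Moves the arm, as the interface text tells. Its arguments: {"type":"object","properties":{"increments":{"type":"array"},"grip_force":{"type":"number"}},"required":["increments"]}

```bash
mkdir -p pics; ls; python3 - <<'E'
from cell import robot
import cv2,numpy as np
s=robot.observe();print({k:np.round(v,3).tolist() for k,v in s.items()})
for n in ("scene","top"):
    im=robot.read_camera(n);cv2.imwrite(f"pics/{n}0.png",im[:,:,::-1])
    m=robot.camera_model(n);print(n,{k:np.round(v,4).tolist() for k,v in m.items()})
E
```

```text
pics
{'time_s': 0.0, 'joint_pos': [-1.369, 0.427, 0.074, 1.607, -0.034, 1.111, -0.067], 'qvel': [-0.0, -0.001, -0.0, 0.0, -0.001, -0.001, 0.0], 'tau': [0.001, -93.582, 3.667, -45.418, -0.049, 0.02, 0.0], 'position': [232.446, 633.235, 204.765], 'orientation': [[-0.939, 0.345, -0.0], [0.345, 0.939, -0.001], [-0.0, -0.001, -1.0]], 'ft_force': [0.458, -0.288, -0.096], 'wrist_torque': [0.031, -0.021, 0.027], 'finger_force': 0.0, 'width': 94.034}
scene {'intrinsics': [[489.3458, 0.0, 326.124], [0.0, 489.3458, 199.9781], [0.0, 0.0, 1.0]], 'R': [[-0.714, 0.7001, 0.002], [0.6667, 0.6807, -0.3036], [-0.2139, -0.2154, -0.9528]], 't': [323.5189, -289.6206, 1869.3017]}
top {'intrinsics': [[490.7802, 0.0, 321.3917], [0.0, 490.7802, 201.3059], [0.0, 0.0, 1.0]], 'R': [[-0.0124, -0.9998, 0.0132], [-0.99, 0.0104, -0.1405], [0.1403, -0.0148, -0.99]], 't': [34.6401, 487.7857, 1468.5716]}
```

View pics/scene0.png

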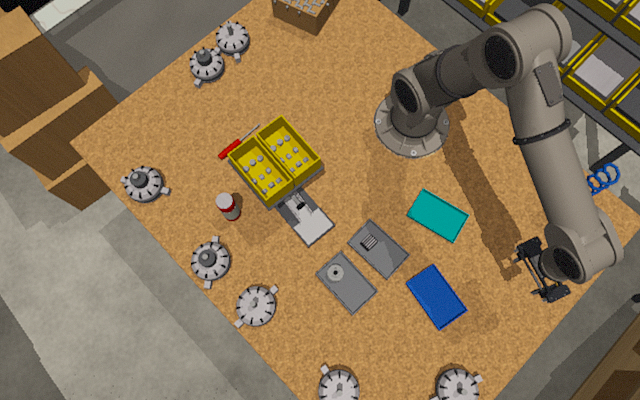

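View pics/top0.png

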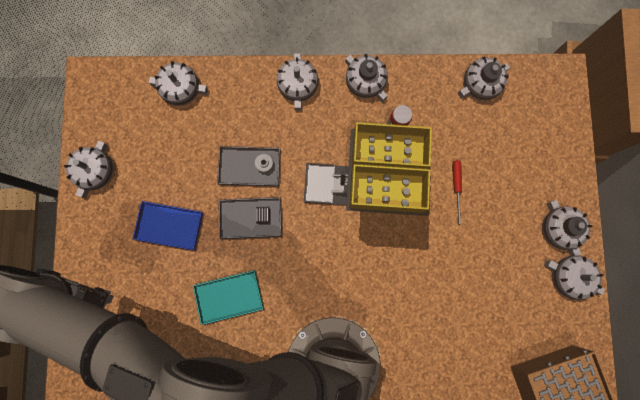

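The views show the dispenser with its pull side toward the left of the top image (landing about (325,185)). The pulley tray is at about (250,167) and the regulator tray at (250,219). I'll enlarge both for measuring.

```bash
python3 - <<'E'
import cv2
a=cv2.imread("pics/top0.png")[120:260,210:410];cv2.imwrite("pics/topc.png",cv2.resize(a,None,fx=4,fy=4,interpolation=cv2.INTER_CUBIC))
a=cv2.imread("pics/scene0.png")[170:320,210:410];cv2.imwrite("pics/scenec.png",cv2.resize(a,None,fx=4,fy=4,interpolation=cv2.INTER_CUBIC))
E
```

```text
(no output)
```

View pics/topc.png

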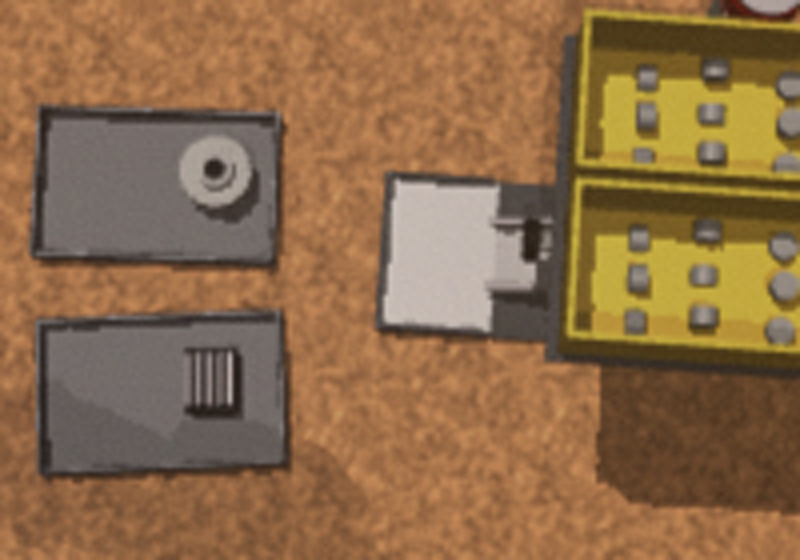

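View pics/scenec.png

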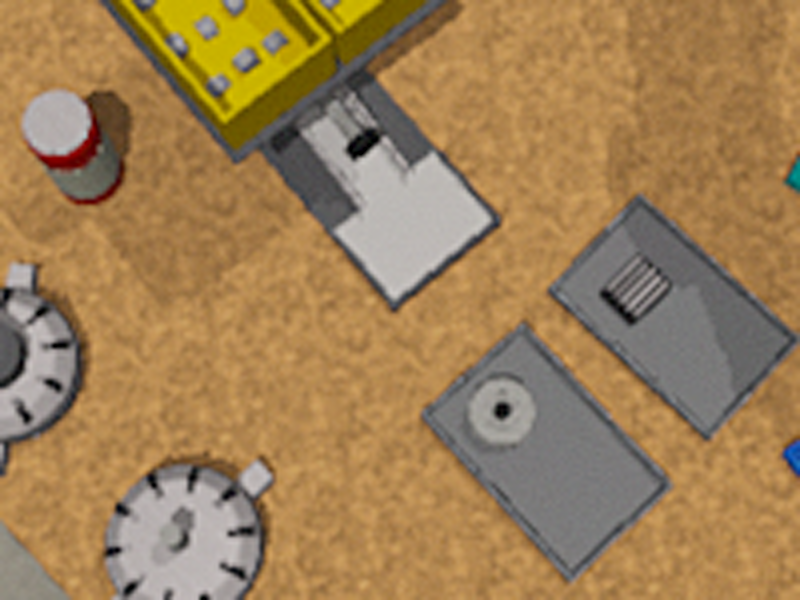

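```bash
cat > h.py <<'E'
import numpy as np,cv2
from scipy.optimize import least_squares
from scipy.spatial.transform import Rotation as Ro
from cell import robot
M={n:robot.camera_model(n) for n in("scene","top")}
OFF={"top":(210,120),"scene":(210,170)}
def proj(n,P):
    m=M[n];c=np.array(m["R"])@P+np.array(m["t"]);q=np.array(m["intrinsics"])@c;return q[:2]/q[2]
def tow(p,L):
    c,s=np.cos(p[2]),np.sin(p[2]);return np.array([p[0]+c*L[0]-s*L[1],p[1]+s*L[0]+c*L[1],L[2]])
def fit(obs,p0):   # obs: (cam, crop px, local point)
    f=lambda p:np.concatenate([proj(n,tow(p,L))-(np.array(q)/4+OFF[n]) for n,q,L in obs])
    r=least_squares(f,p0,x_scale=[10,10,.1],loss="soft_l1");return r.x,np.round(f(r.x).reshape(-1,2),1)
E
python3 - <<'E'
from h import *
# dispenser yaw ~ -90deg: local -x -> world +y ; local y -> world x(+)
D=[("top",(386,172),(-255,62,18)),("top",(378,330),(-255,-62,18)),("scene",(395,310),(-255,62,18)),("scene",(500,220),(-255,-62,18)),
("top",(532,240),(-141,0,92)),("scene",(363,143),(-141,0,92))]
d,r=fit(D,[600,-30,-1.57]);print("disp",d,r.tolist())
T=[("top",(282,113),(95,60,20)),("top",(275,267),(95,-60,20)),("top",(38,107),(-95,60,20)),("top",(33,258),(-95,-60,20)),
("scene",(424,413),(95,60,20)),("scene",(523,325),(95,-60,20)),("scene",(570,580),(-95,60,20)),("scene",(668,485),(-95,-60,20))]
t,r=fit(T,[650,200,-1.57]);print("tray",t,r.tolist())
t2,_=fit([("top",(214,168),(0,0,38)),("scene",(502,408),(0,0,38))],[650,150,0]);print("pulley",t2)
print("stem",tow(d,(-105,0,92)),"landing",tow(d,(-205,0,8)),"shelf",tow(d,(-135,0,250)),"drop",tow(t,(-45,0,4)))
E
```

```text
disp [ 533.61033435 -175.81731623   -1.63585208] [[-0.2, -0.0], [-0.5, -0.3], [-0.2, -0.5], [0.4, -0.5], [0.1, 0.1], [-0.5, 0.2]]
tray [603.30424389 252.92273372  -1.61281587] [[-0.2, 0.1], [-0.0, -0.7], [0.2, -0.4], [-0.9, -0.4], [-1.1, -0.4], [0.0, -1.4], [0.3, 0.1], [1.7, -0.4]]
pulley [610.66964697 205.42219453   0.        ]
stem [540.43637069 -71.03943102  92.        ] landing [546.93735767  28.74903108   8.        ] shelf [542.38666678 -41.10289239 250.        ] drop [605.19456678 297.88301263   4.        ]
```

```bash
cat >> h.py <<'E'
from scipy.linalg import logm,expm
d=np.array([533.6,-175.8,-1.6359]); t=np.array([603.3,252.9,-1.6128])
p=np.array([-np.cos(d[2]),-np.sin(d[2]),0]); Y=np.array([p[1],-p[0],0])
def tilted(deg,p=p,Y=Y):
    a=np.radians(deg); z=-np.sin(a)*p-np.cos(a)*np.array([0,0,1]); return np.c_[np.cross(Y,z),Y,z]
def T(R,pos): A=np.eye(4);A[:3,:3]=R;A[:3,3]=pos;return A
def cur():
    s=robot.observe();return T(np.array(s["orientation"]),np.array(s["position"])),s
def plan(A,B,n):
    L=np.real(logm(np.linalg.inv(A)@B)); D=expm(L/n)
    print("n",n,"shift",np.round(D[:3,3]/400,4).tolist(),"turn",np.round(Ro.from_matrix(D[:3,:3]).as_rotvec()/np.pi,4).tolist())
    for k in range(0,n+1,max(1,n//4)): print("  via",np.round((A@np.linalg.matrix_power(D,k))[:3,3]).tolist())
def grasp(Pt,R): return T(R,Pt+19*R[:,2])   # TCP pose with grasp point at Pt
E
python3 - <<'E'
from h import *
A,s=cur();R=tilted(38);st=tow(d,(-105,0,92))
B=grasp(st-130*R[:,2],R);print(B.round(3).tolist());plan(A,B,24)
E
```

```text
[[0.051, 0.998, -0.04, 544.877], [0.786, -0.065, -0.614, -2.829], [-0.616, 0.0, -0.788, 179.469], [0.0, 0.0, 0.0, 1.0]]
n 24 shift [-0.0745, -0.0112, 0.0282] turn [0.0056, -0.0075, 0.0164]
  via [232.0, 633.0, 205.0]
  via [380.0, 523.0, 150.0]
  via [490.0, 368.0, 127.0]
  via [548.0, 185.0, 138.0]
  via [545.0, -3.0, 179.0]
```

Request:
servo_tool --increments '[[[-0.0745,-0.011,0.025],[0.0056,-0.0075,0.0164],94],[[-0.0745,-0.011,0.025],[0.0056,-0.0075,0.0164],94],[[-0.0745,-0.011,0.025],[0.0056,-0.0075,0.0164],94],[[-0.0745,-0.011,0.025],[0.0056,-0.0075,0.0164],94],[[-0.0745,-0.011,0.025],[0.0056,-0.0075,0.0164],94],[[-0.0745,-0.011,0.025],[0.0056,-0.0075,0.0164],94],[[-0.0745,-0.011,0.025],[0.0056,-0.0075,0.0164],94],[[-0.0745,-0.011,0.025],[0.0056,-0.0075,0.0164],94]]'

```text
time_s: 0.9
position: [423.4, 475.4, 148.7]
orientation: [[-0.709, 0.701, 0.084], [0.673, 0.707, -0.218], [-0.212, -0.098, -0.972]]
ft_force: [0.3, -1.0, 0.4]
width: 94.0
finger_force: 0.0
```

Request:
servo_tool --increments '[[[-0.0745,-0.011,0.028],[0.0056,-0.0075,0.0164],94],[[-0.0745,-0.011,0.028],[0.0056,-0.0075,0.0164],94],[[-0.0745,-0.011,0.028],[0.0056,-0.0075,0.0164],94],[[-0.0745,-0.011,0.028],[0.0056,-0.0075,0.0164],94],[[-0.0745,-0.011,0.028],[0.0056,-0.0075,0.0164],94],[[-0.0745,-0.011,0.028],[0.0056,-0.0075,0.0164],94],[[0,0,0],[0,0,0],94]]'

```text
time_s: 1.6
position: [517.6, 305.2, 138.2]
orientation: [[-0.445, 0.892, 0.081], [0.811, 0.439, -0.387], [-0.381, -0.107, -0.918]]
ft_force: [-0.3, -0.4, 0.2]
width: 94.0
finger_force: 0.0
```

```bash
python3 - <<'E'
from h import *
A,s=cur();R=tilted(38);st=tow(d,(-105,0,92))
B=grasp(st-130*R[:,2],R);print(A.round(3).tolist(),np.round(s["joint_pos"],2),s["time_s"]);plan(A,B,8);plan(A,B,12)
E
```

```text
[[-0.445, 0.892, 0.081, 517.616], [0.811, 0.439, -0.387, 305.197], [-0.381, -0.107, -0.918, 138.2], [0.0, 0.0, 0.0, 1.0]] [-1.15  0.53  0.43  1.74  0.15  1.13 -0.35] 1.6
n 8 shift [-0.0903, -0.0143, 0.0375] turn [0.0069, -0.0094, 0.0201]
  via [518.0, 305.0, 138.0]
  via [540.0, 229.0, 141.0]
  via [552.0, 152.0, 149.0]
  via [553.0, 74.0, 162.0]
  via [545.0, -3.0, 179.0]
n 12 shift [-0.0602, -0.0088, 0.0254] turn [0.0046, -0.0063, 0.0134]
  via [518.0, 305.0, 138.0]
  via [540.0, 229.0, 141.0]
  via [552.0, 152.0, 149.0]
  via [553.0, 74.0, 162.0]
  via [545.0, -3.0, 179.0]
```

Request:
servo_tool --increments '[[[-0.06,-0.009,0.0255],[0.0046,-0.0063,0.0134],94],[[-0.06,-0.009,0.0255],[0.0046,-0.0063,0.0134],94],[[-0.06,-0.009,0.0255],[0.0046,-0.0063,0.0134],94],[[-0.06,-0.009,0.0255],[0.0046,-0.0063,0.0134],94],[[-0.06,-0.009,0.0255],[0.0046,-0.0063,0.0134],94],[[-0.06,-0.009,0.0255],[0.0046,-0.0063,0.0134],94],[[-0.06,-0.009,0.0255],[0.0046,-0.0063,0.0134],94],[[-0.06,-0.009,0.0255],[0.0046,-0.0063,0.0134],94]]'

```text
time_s: 2.4
position: [553.0, 103.2, 155.5]
orientation: [[-0.12, 0.993, 0.017], [0.829, 0.11, -0.549], [-0.547, -0.051, -0.836]]
ft_force: [0.2, -1.1, -0.1]
width: 94.0
finger_force: 0.0
```

Request:
servo_tool --increments '[[[-0.06,-0.009,0.0255],[0.0046,-0.0063,0.0134],94],[[-0.06,-0.009,0.0255],[0.0046,-0.0063,0.0134],94],[[-0.06,-0.009,0.0255],[0.0046,-0.0063,0.0134],94],[[-0.06,-0.009,0.0255],[0.0046,-0.0063,0.0134],94],[[0,0,0],[0,0,0],94]]'

```text
time_s: 2.9
position: [543.5, -1.2, 178.2]
orientation: [[0.05, 0.998, -0.039], [0.786, -0.064, -0.615], [-0.616, -0.0, -0.788]]
ft_force: [0.6, -0.6, 0.1]
width: 93.8
finger_force: 0.0
```

```bash
python3 - <<'E'
from h import *
A,s=cur();R=tilted(38);st=tow(d,(-105,0,92))
B=grasp(st-130*R[:,2],R);print(A.round(3).tolist(),np.round(s["joint_pos"],2),s["time_s"]);plan(A,B,1);plan(A,grasp(st,R),10)
im=np.ascontiguousarray(robot.read_camera("scene")[80:330,180:480,::-1]);cv2.imwrite("pics/s1.png",cv2.resize(im,None,fx=2.4,fy=2.4))
E
```

```text
[[0.05, 0.998, -0.039, 543.542], [0.786, -0.064, -0.615, -1.184], [-0.616, -0.0, -0.788, 178.183], [0.0, 0.0, 0.0, 1.0]] [-1.03  0.51  0.72  1.9   0.31  1.13 -0.57] 2.9
n 1 shift [-0.005, 0.0036, -0.0001] turn [0.0003, 0.0001, 0.0004]
  via [544.0, -1.0, 178.0]
  via [545.0, -3.0, 179.0]
n 10 shift [-0.0005, 0.0003, 0.0325] turn [0.0, 0.0, 0.0]
  via [544.0, -1.0, 178.0]
  via [543.0, -17.0, 158.0]
  via [542.0, -34.0, 138.0]
  via [541.0, -50.0, 117.0]
  via [540.0, -66.0, 97.0]
  via [540.0, -83.0, 77.0]
```

View pics/s1.png

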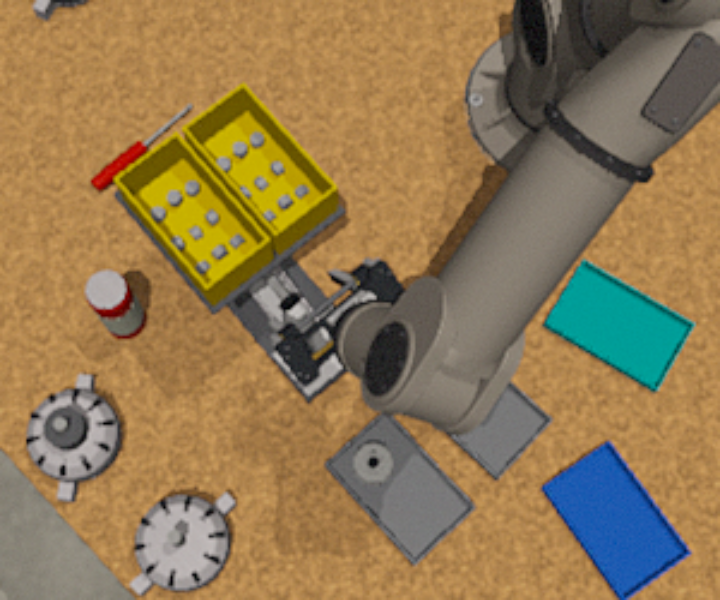

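The tilted hand is lined up with the knob (crop about (290,303)), and the arm is well clear of the shelf. I'll advance along the tool axis.

Request:
servo_tool --increments '[[[-0.005,0.0035,0.04],[0,0,0],80],[[0,0,0.045],[0,0,0],70],[[0,0,0.045],[0,0,0],70],[[0,0,0.045],[0,0,0],70],[[0,0,0.045],[0,0,0],70],[[0,0,0.035],[0,0,0],70],[[0,0,0.025],[0,0,0],70],[[0,0,0],[0,0,0],70]]'

```text
time_s: 3.75
position: [541.1, -68.0, 89.4]
orientation: [[0.044, 0.998, -0.037], [0.787, -0.057, -0.614], [-0.615, -0.003, -0.789]]
ft_force: [-0.1, -0.2, 0.3]
width: 70.3
finger_force: 0.0
```

```bash
python3 - <<'E'
from h import *
A,s=cur();R=tilted(38);st=tow(d,(-105,0,92));plan(A,grasp(st,R),1);print(s["ft_force"])
E
```

```text
n 1 shift [-0.0101, -0.0014, 0.0472] turn [0.0009, -0.0003, 0.0024]
  via [541.0, -68.0, 89.0]
  via [540.0, -83.0, 77.0]
[-0.13005531 -0.17310908  0.29968473]
```

Request:
servo_tool --increments '[[[-0.005,-0.001,0.025],[0,0,0.002],70],[[-0.005,0,0.022],[0,0,0],70],[[0,0,0],[0,0,0],30],[[0,0,0],[0,0,0],20],[[0,0,0],[0,0,0],14],[[0,0,0],[0,0,0],8],[[0,0,0],[0,0,0],8],[[0,0,0],[0,0,0],8]]' --grip_force 20

```text
time_s: 4.55
position: [540.5, -81.9, 77.7]
orientation: [[0.05, 0.998, -0.036], [0.788, -0.061, -0.613], [-0.614, 0.002, -0.789]]
ft_force: [0.5, 0.2, -0.3]
width: 25.5
finger_force: 0.0
```

Request:
servo_tool --increments '[[[0,0,0],[0,0,0],8],[[0,0,0],[0,0,0],8],[[0,0,0],[0,0,0],8]]' --grip_force 45

```text
time_s: 4.85
position: [541.2, -82.0, 77.7]
orientation: [[0.051, 0.998, -0.035], [0.788, -0.061, -0.613], [-0.614, 0.004, -0.789]]
ft_force: [6.6, -2.9, -5.5]
width: 11.4
finger_force: 45.0
```

```bash
python3 - <<'E'
from h import *
A,s=cur();print(A.round(3).tolist(),s["width"],s["finger_force"],s["ft_force"]);B=A.copy();B[:3,3]+=61*p;plan(A,B,1)
R=A[:3,:3];print(R.T@p)
E
```

```text
[[0.051, 0.998, -0.035, 541.236], [0.788, -0.061, -0.613, -82.02], [-0.614, 0.004, -0.789, 77.678], [0.0, 0.0, 0.0, 1.0]] 11.449528667463863 44.978145360946655 [ 6.5671004  -2.93854646 -5.4816794 ]
n 1 shift [0.1204, 0.0006, -0.0936] turn [0.0, -0.0, -0.0]
  via [541.0, -82.0, 78.0]
  via [545.0, -21.0, 78.0]
[ 0.78941567  0.00381985 -0.61384714]
```

Request:
servo_tool --increments '[[[0.01,0,-0.008],[0,0,0],8],[[0.018,0,-0.014],[0,0,0],8],[[0.018,0,-0.014],[0,0,0],8],[[0.018,0,-0.014],[0,0,0],8],[[0.018,0,-0.014],[0,0,0],8],[[0.018,0,-0.014],[0,0,0],8],[[0,0,0],[0,0,0],8]]'

```text
time_s: 5.55
position: [545.2, -31.0, 77.8]
orientation: [[0.05, 0.998, -0.033], [0.788, -0.06, -0.613], [-0.614, 0.005, -0.789]]
ft_force: [14.0, -9.2, -11.3]
width: 11.7
finger_force: 45.0
```

Request:
servo_tool --increments '[[[0.008,0,-0.006],[0,0,0],8],[[0.008,0,-0.006],[0,0,0],8],[[0.005,0,-0.004],[0,0,0],8],[[0,0,0],[0,0,0],8],[[0,0,0],[0,0,0],8]]'

```text
time_s: 6.05
position: [545.8, -22.1, 77.8]
orientation: [[0.052, 0.998, -0.034], [0.787, -0.061, -0.614], [-0.615, 0.005, -0.789]]
ft_force: [15.8, -14.0, -15.0]
width: 11.5
finger_force: 45.0
```

Request:
servo_tool --increments '[[[0.003,0,-0.0023],[0,0,0],8],[[0,0,0],[0,0,0],8],[[0,0,0],[0,0,0],8],[[0,0,0],[0,0,0],8],[[0,0,0],[0,0,0],8],[[0,0,0],[0,0,0],8]]'

```text
time_s: 6.65
position: [545.8, -22.0, 77.8]
orientation: [[0.052, 0.998, -0.034], [0.786, -0.062, -0.615], [-0.616, 0.005, -0.788]]
ft_force: [19.8, -23.7, -22.0]
width: 11.8
finger_force: 45.0
```

```bash
python3 - <<'E'
from h import *
im=np.ascontiguousarray(robot.read_camera("scene")[180:260,260:350,::-1]);im2=np.ascontiguousarray(robot.read_camera("top")[150:230,290:380,::-1])
cv2.imwrite("pics/s2.png",cv2.resize(np.hstack([im,im2]),None,fx=4.4,fy=4.4,interpolation=cv2.INTER_CUBIC))
E
```

```text
(no output)
```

View pics/s2.png

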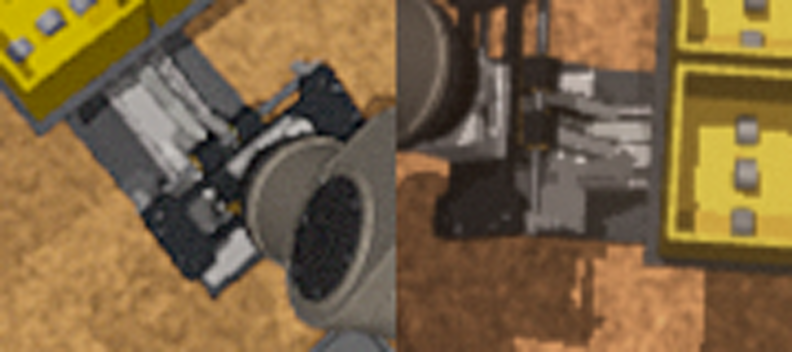

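The slide is at its stop: the force rose with no further travel. The landing is mostly hidden by the hand. I'll ease the slide home.

Request:
servo_tool --increments '[[[-0.01,0,0.0078],[0,0,0],8],[[-0.01,0,0.0078],[0,0,0],8],[[-0.01,0,0.0078],[0,0,0],8],[[-0.01,0,0.0078],[0,0,0],8],[[-0.01,0,0.0078],[0,0,0],8],[[-0.01,0,0.0078],[0,0,0],8],[[-0.01,0,0.0078],[0,0,0],8],[[-0.01,0,0.0078],[0,0,0],8]]'

```text
time_s: 7.55
position: [542.9, -60.2, 77.7]
orientation: [[0.051, 0.998, -0.034], [0.788, -0.061, -0.613], [-0.614, 0.004, -0.789]]
ft_force: [8.5, -4.2, -5.3]
width: 11.3
finger_force: 45.0
```

Request:
servo_tool --increments '[[[-0.01,0,0.0078],[0,0,0],8],[[-0.01,0,0.0078],[0,0,0],8],[[-0.01,0,0.0078],[0,0,0],8],[[-0.008,0,0.006],[0,0,0],8],[[0,0,0],[0,0,0],8]]'

```text
time_s: 8.05
position: [541.4, -79.8, 77.7]
orientation: [[0.051, 0.998, -0.035], [0.788, -0.062, -0.613], [-0.614, 0.004, -0.789]]
ft_force: [8.1, -5.5, -6.6]
width: 11.7
finger_force: 45.0
```

Request:
servo_tool --increments '[[[-0.005,0,0.0039],[0,0,0],8],[[-0.005,0,0.0039],[0,0,0],8],[[0,0,0],[0,0,0],8],[[0,0,0],[0,0,0],8],[[0,0,0],[0,0,0],8]]'

```text
time_s: 8.55
position: [541.4, -82.1, 77.6]
orientation: [[0.05, 0.998, -0.034], [0.789, -0.06, -0.611], [-0.612, 0.004, -0.791]]
ft_force: [-1.0, 13.1, 8.8]
width: 11.5
finger_force: 45.0
```

Request:
servo_tool --increments '[[[0,0,0],[0,0,0],20],[[0,0,0],[0,0,0],40],[[0,0,0],[0,0,0],70],[[0,0,0],[0,0,0],70],[[0,0,0],[0,0,0],70],[[0,0,0],[0,0,0],70],[[0,0,0],[0,0,0],70]]'

```text
time_s: 9.25
position: [540.2, -84.1, 77.5]
orientation: [[0.05, 0.998, -0.036], [0.788, -0.062, -0.613], [-0.614, 0.002, -0.789]]
ft_force: [-0.6, 0.0, 0.4]
width: 64.6
finger_force: 0.0
```

Request:
servo_tool --increments '[[[0,0,-0.03],[0,0,0],70],[[0,0,-0.05],[0,0,0],70],[[0,0,-0.08],[0,0,0],70],[[0,0,-0.08],[0,0,0],70],[[0,0,-0.1],[0,0,0],70],[[0,0,-0.1],[0,0,0],70],[[0,0,-0.08],[0,0,0],70],[[0,0,-0.05],[0,0,0],70]]'

```text
time_s: 10.05
position: [548.9, 58.1, 259.9]
orientation: [[0.05, 0.998, -0.034], [0.789, -0.06, -0.612], [-0.613, 0.004, -0.79]]
ft_force: [-0.4, 0.4, 0.5]
width: 70.4
finger_force: 0.0
```

Request:
servo_tool --increments '[[[0.05,0,-0.04],[0,0,0],70],[[0.08,0,-0.06],[0,0,0],70],[[0.08,0,-0.06],[0,0,0],70],[[0.05,0,-0.04],[0,0,0],70],[[0,0,0],[0,0,0],70]]'

```text
time_s: 10.55
position: [556.3, 191.4, 256.5]
orientation: [[0.046, 0.998, -0.033], [0.788, -0.056, -0.613], [-0.614, 0.002, -0.79]]
ft_force: [-0.1, -0.4, 0.1]
width: 70.0
finger_force: 0.0
```

```bash
python3 - <<'E'
from h import *
im=np.ascontiguousarray(robot.read_camera("scene")[180:260,260:350,::-1]);im2=np.ascontiguousarray(robot.read_camera("top")[150:230,290:380,::-1])
cv2.imwrite("pics/s3.png",cv2.resize(np.hstack([im,im2]),None,fx=4.4,fy=4.4,interpolation=cv2.INTER_CUBIC))
E
```

```text
(no output)
```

View pics/s3.png

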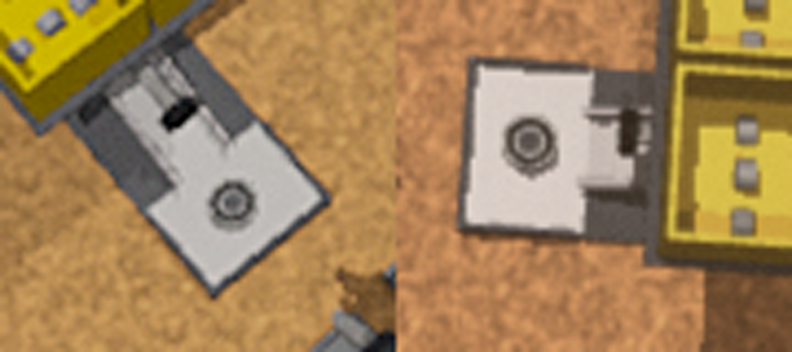

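```bash
cat >> h.py <<'E'
def loc(pose,P): 
    c,s=np.cos(pose[2]),np.sin(pose[2]);v=P[:2]-pose[:2];return np.array([c*v[0]+s*v[1],-s*v[0]+c*v[1]])
E
python3 - <<'E'
from h import *
px={"scene":np.array([232,202])/4.4+(260,180),"top":np.array([134,141])/4.4+(290,150)}
f=lambda q:np.concatenate([proj(n,np.array([q[0],q[1],22]))-px[n] for n in px])
r=least_squares(f,[550,30]);b=r.x;print("bearing",b,"res px",r.fun.round(2),"disp local",loc(d,b))
R=tilted(15);A,s=cur()
B1=T(R,np.array([*b,0])-R[:,2]*100+[0,0,12]);print(B1[:3,3])
plan(A,B1,8)
print("joints",np.round(s["joint_pos"],2))
E
```

```text
bearing [550.05568664  31.05249735] res px [-0.07  0.05 -0.01  0.08] disp local [-207.48485023    2.96347912]
[551.73950363  56.87957116 108.59258263]
n 8 shift [-0.0143, 0.001, 0.0605] turn [0.0002, 0.0159, 0.0001]
  via [556.0, 187.0, 257.0]
  via [555.0, 149.0, 225.0]
  via [554.0, 115.0, 189.0]
  via [553.0, 84.0, 150.0]
  via [552.0, 57.0, 109.0]
joints [-1.17  0.57  0.67  1.59  0.2   1.47 -0.63]
```

The bearing lies flat near the landing centre (scene crop (232,202), top crop (530,141)), and the knob is back home. I'll move above it with a 15° tilt.

Request:
servo_tool --increments '[[[-0.0143,0.001,0.0605],[0,0.0159,0],70],[[-0.0143,0.001,0.0605],[0,0.0159,0],66],[[-0.0143,0.001,0.0605],[0,0.0159,0],66],[[-0.0143,0.001,0.0605],[0,0.0159,0],66],[[-0.0143,0.001,0.0605],[0,0.0159,0],66],[[-0.0143,0.001,0.0605],[0,0.0159,0],66],[[-0.0143,0.001,0.0605],[0,0.0159,0],66],[[-0.0143,0.001,0.0605],[0,0.0159,0],66]]'

```text
time_s: 11.45
position: [551.7, 54.9, 108.1]
orientation: [[0.062, 0.998, -0.013], [0.965, -0.063, -0.256], [-0.256, 0.003, -0.967]]
ft_force: [0.4, 0.3, -1.4]
width: 66.0
finger_force: 0.0
```

Request:
servo_tool --increments '[[[0,0,0],[0,0,0],66],[[0,0,0],[0,0,0],66]]'

```text
time_s: 11.65
position: [551.7, 55.2, 108.6]
orientation: [[0.063, 0.998, -0.014], [0.964, -0.064, -0.259], [-0.259, 0.002, -0.966]]
ft_force: [0.0, 0.6, -0.2]
width: 66.0
finger_force: 0.0
```

```bash
python3 - <<'E'
from h import *
b=np.array([550.06,31.05]);R=tilted(15);A,s=cur()
print(A.round(3).tolist());plan(A,T(R,np.array([*b,12.])),8)
E
```

```text
[[0.063, 0.998, -0.014, 551.738], [0.964, -0.064, -0.259, 55.178], [-0.259, 0.002, -0.966, 108.586], [0.0, 0.0, 0.0, 1.0]]
n 8 shift [0.0005, -0.0001, 0.0311] turn [0.0001, 0.0, 0.0]
  via [552.0, 55.0, 109.0]
  via [551.0, 49.0, 84.0]
  via [551.0, 43.0, 60.0]
  via [551.0, 37.0, 36.0]
  via [550.0, 31.0, 12.0]
```

Request:
servo_tool --increments '[[[0.002,0,0.04],[0,0,0],60],[[0.002,0,0.05],[0,0,0],60],[[0,0,0.05],[0,0,0],60],[[0,0,0.05],[0,0,0],60],[[0,0,0.03],[0,0,0],60],[[0,0,0.02],[0,0,0],60],[[0,0,0.008],[0,0,0],60],[[0,0,0],[0,0,0],60]]'

```text
time_s: 12.45
position: [551.0, 32.7, 12.0]
orientation: [[0.06, 0.998, -0.014], [0.964, -0.062, -0.258], [-0.259, 0.002, -0.966]]
ft_force: [0.1, -0.1, -0.9]
width: 60.0
finger_force: 0.0
```

Request:
servo_tool --increments '[[[-0.004,0,0.0],[0,0,0],45],[[0,0,0],[0,0,0],40],[[0,0,0],[0,0,0],36],[[0,0,0],[0,0,0],34],[[0,0,0],[0,0,0],34],[[0,0,0],[0,0,0],34],[[0,0,0],[0,0,0],34]]' --grip_force 20

```text
time_s: 13.15
position: [551.0, 31.1, 12.6]
orientation: [[0.06, 0.998, -0.013], [0.964, -0.062, -0.258], [-0.258, 0.003, -0.966]]
ft_force: [-2.2, 1.1, 6.5]
width: 39.1
finger_force: 20.0
```

Request:
servo_tool --increments '[[[0,0,0],[0,0,0],34],[[-0.003,0,-0.01],[0,0,0],34],[[-0.006,0,-0.02],[0,0,0],34],[[-0.01,0,-0.04],[0,0,0],34],[[-0.01,0,-0.04],[0,0,0],34],[[-0.01,0,-0.04],[0,0,0],34],[[0,0,-0.03],[0,0,0],34],[[0,0,0],[0,0,0],34]]'

```text
time_s: 13.95
position: [551.6, 35.3, 87.2]
orientation: [[0.06, 0.998, -0.012], [0.964, -0.061, -0.257], [-0.257, 0.004, -0.966]]
ft_force: [-0.4, 1.3, -1.0]
width: 39.7
finger_force: 20.0
```

```bash
python3 - <<'E'
from h import *
A,s=cur();print(A.round(3).tolist(),s["width"],s["finger_force"])
tg=tow(t,(-45,0,0));pt=np.array([-np.cos(t[2]),-np.sin(t[2]),0]);R=tilted(15,pt,np.array([pt[1],-pt[0],0]))
plan(A,T(R,tg-R[:,2]*70+[0,0,8.5]),8)
im=np.ascontiguousarray(robot.read_camera("scene")[170:250,250:340,::-1]);im2=np.ascontiguousarray(robot.read_camera("top")[150:230,270:360,::-1])
cv2.imwrite("pics/s4.png",cv2.resize(np.hstack([im,im2]),None,fx=4.4,fy=4.4,interpolation=cv2.INTER_CUBIC))
E
```

```text
[[0.06, 0.998, -0.012, 551.649], [0.964, -0.061, -0.257, 35.263], [-0.257, 0.004, -0.966, 87.218], [0.0, 0.0, 0.0, 1.0]] 39.67620690971523 19.998815059661865
n 8 shift [0.0864, 0.0123, -0.0194] turn [-0.0, -0.0001, -0.0008]
  via [552.0, 35.0, 87.0]
  via [566.0, 105.0, 85.0]
  via [579.0, 175.0, 82.0]
  via [593.0, 246.0, 79.0]
  via [606.0, 316.0, 76.0]
```

View pics/s4.png

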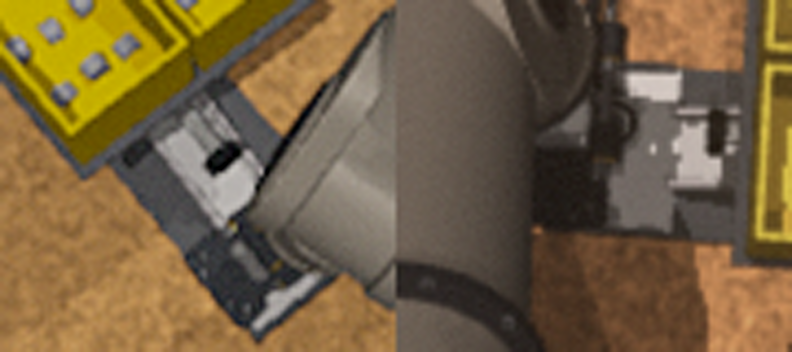

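The bearing is held between the fingers (visible at about (620,120) in the top half), with the opening at 39.7 mm. I'll carry it to the tray.

Request:
servo_tool --increments '[[[0.03,0.004,-0.02],[0,0,0],34],[[0.08,0.011,-0.025],[0,0,0],34],[[0.1,0.014,-0.025],[0,0,0],34],[[0.1,0.014,-0.025],[0,0,0],34],[[0.1,0.014,-0.02],[0,0,0],34],[[0.1,0.014,-0.02],[0,0,-0.002],34],[[0.1,0.014,-0.015],[0,0,-0.002],34],[[0.08,0.012,-0.01],[0,0,-0.002],34]]'

```text
time_s: 14.85
position: [605.6, 318.7, 75.0]
orientation: [[0.039, 0.999, -0.014], [0.965, -0.041, -0.258], [-0.259, -0.004, -0.966]]
ft_force: [-0.3, -0.6, -1.4]
width: 39.1
finger_force: 20.0
```

Request:
servo_tool --increments '[[[0,0,0],[0,0,0],34],[[0,0,0],[0,0,0],34],[[0,0,0],[0,0,0],34]]'

```text
time_s: 15.15
position: [606.2, 314.1, 75.9]
orientation: [[0.042, 0.999, -0.014], [0.965, -0.044, -0.259], [-0.26, -0.003, -0.966]]
ft_force: [0.3, -0.6, -0.7]
width: 39.5
finger_force: 20.0
```

```bash
python3 - <<'E'
from h import *
A,s=cur();print(A.round(3).tolist(),s["width"],s["finger_force"])
tg=tow(t,(-45,0,0));pt=np.array([-np.cos(t[2]),-np.sin(t[2]),0]);R=A[:3,:3]
plan(A,T(R,tg+[0,0,12]),1)
print(R.T@np.array([0,0,-1]))
E
```

```text
[[0.042, 0.999, -0.014, 606.151], [0.965, -0.044, -0.259, 314.056], [-0.26, -0.003, -0.966, 75.927], [0.0, 0.0, 0.0, 1.0]] 39.54121339352587 19.998689889907837
n 1 shift [0.0024, -0.0001, 0.1649] turn [-0.0, 0.0, 0.0]
  via [606.0, 314.0, 76.0]
  via [605.0, 298.0, 12.0]
[0.25976557 0.00296514 0.96566716]
```

Request:
servo_tool --increments '[[[0,0,0.03],[0,0,0],34],[[0,0,0.04],[0,0,0],34],[[0,0,0.04],[0,0,0],34],[[0,0,0.03],[0,0,0],34],[[0,0,0.018],[0,0,0],34],[[0.001,0,0.005],[0,0,0],34],[[0,0,0],[0,0,0],34],[[0,0,0],[0,0,0],34]]'

```text
time_s: 15.95
position: [605.8, 298.7, 13.6]
orientation: [[0.041, 0.999, -0.013], [0.965, -0.043, -0.258], [-0.258, -0.002, -0.966]]
ft_force: [-0.7, 0.2, -0.9]
width: 39.2
finger_force: 20.0
```

Request:
servo_tool --increments '[[[0.0007,0,0.0024],[0,0,0],34],[[0,0,0],[0,0,0],34],[[0,0,0],[0,0,0],34]]'

```text
time_s: 16.25
position: [605.5, 298.6, 12.4]
orientation: [[0.041, 0.999, -0.013], [0.965, -0.043, -0.258], [-0.258, -0.002, -0.966]]
ft_force: [-0.5, 1.0, -0.7]
width: 39.1
finger_force: 20.0
```

Request:
servo_tool --increments '[[[0.0007,0,0.0024],[0,0,0],34],[[0,0,0],[0,0,0],34],[[0,0,0],[0,0,0],34]]'

```text
time_s: 16.55
position: [605.5, 298.4, 11.1]
orientation: [[0.041, 0.999, -0.014], [0.965, -0.044, -0.258], [-0.259, -0.003, -0.966]]
ft_force: [0.6, 0.8, -1.1]
width: 39.4
finger_force: 20.0
```

Request:
servo_tool --increments '[[[0.0007,0,0.0024],[0,0,0],34],[[0,0,0],[0,0,0],34],[[0,0,0],[0,0,0],34]]'

```text
time_s: 16.85
position: [605.5, 298.4, 10.1]
orientation: [[0.041, 0.999, -0.014], [0.965, -0.044, -0.258], [-0.259, -0.003, -0.966]]
ft_force: [-0.4, 0.1, -1.3]
width: 39.3
finger_force: 20.0
```

Request:
servo_tool --increments '[[[0.0007,0,0.0024],[0,0,0],34],[[0,0,0],[0,0,0],34],[[0,0,0],[0,0,0],34]]'

```text
time_s: 17.15
position: [605.5, 298.4, 9.1]
orientation: [[0.041, 0.999, -0.014], [0.965, -0.044, -0.258], [-0.259, -0.003, -0.966]]
ft_force: [0.5, 0.0, -1.3]
width: 39.6
finger_force: 20.0
```

Request:
servo_tool --increments '[[[0.0004,0,0.0014],[0,0,0],34],[[0,0,0],[0,0,0],34],[[0,0,0],[0,0,0],34]]'

```text
time_s: 17.45
position: [605.6, 298.5, 8.7]
orientation: [[0.041, 0.999, -0.014], [0.965, -0.044, -0.258], [-0.259, -0.002, -0.966]]
ft_force: [-0.2, -0.4, 2.7]
width: 39.2
finger_force: 20.0
```

Request:
servo_tool --increments '[[[0.0004,0,0.0014],[0,0,0],34],[[0,0,0],[0,0,0],34],[[0,0,0],[0,0,0],34]]'

```text
time_s: 17.75
position: [605.5, 298.5, 8.6]
orientation: [[0.042, 0.999, -0.014], [0.965, -0.044, -0.258], [-0.259, -0.002, -0.966]]
ft_force: [-3.9, -0.8, 9.6]
width: 39.1
finger_force: 20.0
```

The bearing has touched the floor, so I'll release gently and retreat.

Request:
servo_tool --increments '[[[0,0,0],[0,0,0],42],[[0,0,0],[0,0,0],46],[[0,0,0],[0,0,0],52],[[0,0,0],[0,0,0],56],[[0,0,0],[0,0,0],58],[[0,0,0],[0,0,0],58]]' --grip_force 5

```text
time_s: 18.35
position: [605.5, 298.5, 7.9]
orientation: [[0.041, 0.999, -0.014], [0.965, -0.044, -0.258], [-0.259, -0.003, -0.966]]
ft_force: [-0.1, -0.3, -0.3]
width: 58.3
finger_force: 0.0
```

Request:
servo_tool --increments '[[[0,0,-0.02],[0,0,0],58],[[0,0,-0.05],[0,0,0],58],[[0,0,-0.1],[0,0,0],58],[[0,0,-0.12],[0,0,0],58],[[0,0,-0.12],[0,0,0],58],[[0.08,0,-0.08],[0,0,0],58],[[0.1,0,-0.03],[0,0,0],58],[[0.1,0,-0.03],[0,0,0],58]]'

```text
time_s: 19.15
position: [613.2, 465.3, 193.8]
orientation: [[0.042, 0.999, -0.012], [0.966, -0.044, -0.256], [-0.257, -0.001, -0.967]]
ft_force: [0.3, -0.4, -0.6]
width: 57.9
finger_force: 0.0
```

Request:
servo_tool --increments '[[[0.08,0,-0.03],[0,0,0],58],[[0.05,0,0],[0,0,0],58],[[0,0,0],[0,0,0],58],[[0,0,0],[0,0,0],58]]'

```text
time_s: 19.55
position: [615.5, 516.4, 189.6]
orientation: [[0.041, 0.999, -0.014], [0.965, -0.043, -0.259], [-0.26, -0.002, -0.966]]
ft_force: [0.5, -0.6, 1.0]
width: 58.4
finger_force: 0.0
```

```bash
python3 - <<'E'
from h import *
im=np.ascontiguousarray(robot.read_camera("scene")[200:330,240:400,::-1]);im2=np.ascontiguousarray(robot.read_camera("top")[110:240,210:370,::-1])
cv2.imwrite("pics/s5.png",cv2.resize(np.hstack([im,im2]),None,fx=2.5,fy=2.5,interpolation=cv2.INTER_CUBIC))
E
```

```text
(no output)
```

View pics/s5.png

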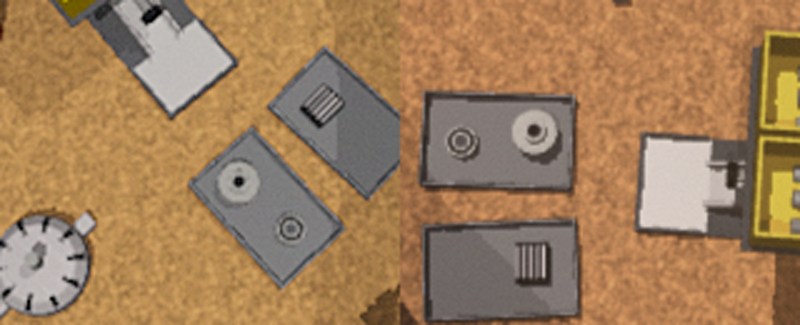

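The bearing lies flat in the empty half of the pulley tray (scene crop (290,229), top crop (461,141)). The slide is home, the landing is empty and nothing else has moved.

```bash
python3 -c "
from cell import robot
print(robot.finish_job())"
```

```text
the job is handed in; nothing more can be done
None
```

I've handed the job in: one bearing was dispensed, the slide was eased home, and the bearing was set down flat in the pulley tray with nothing else shifted, finishing at about 20 s. The hand-in returned no verdict, so this rests on the final pictures.

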